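# Turn a face-down test cassette over in the steel tray

### The arm

A 6-joint arm with a two-finger parallel gripper is mounted at the origin on the work surface. World frame = base frame: x ahead of the robot, y to its left, z up, the work surface at z = 0. Lengths are in mm, angles in rad, forces in N, time in s.
With the tool pointing down it reaches from about 350 to 925 mm from the base axis. Payload 6.4 kg.
Tool frame: the origin (TCP) lies midway between the tips of the shut fingers; the grasp point (between the pads) lies 19 mm behind it (pinch_z is the distance from the TCP to the grasp point, in mm); z points along the fingers, y is the direction in which the jaws open and shut (so a half turn about z gives the same grasp; the last joint's range is limited). The gripper opens to 85 mm and grips with 20 to 120 N. Pads are 22 mm wide; open, the fingers measure 114 mm over their backs; the gripper's body (76 mm by 85 mm) begins 54 mm behind the grasp point. The pads swing forward as they close: fully open they stand 13 mm farther back than shut.
Start: joints at [1.017, 0.245, 1.558, -0, 1.339, -0.174], TCP at [240.975, 603.692, 193.29] pointing down, gripper open.
Joint ranges: [-3.13, 3.13], [-1.02, 2.26], [0.13, 2.54], [-0.95, 4.09], [0.21, 2.88], [-2.74, 2.74]. Speed limits (rad/s): [2.57, 2.57, 3.14, 3.14, 3.14, 3.14].

### API

Orientations are given as [roll, pitch, yaw] about the fixed x, y, z axes, in that order (R = Rz(yaw) Ry(pitch) Rx(roll)).
In Python, from cell import read_state, grab_frame, camera_model, sign_off, silhouettes, pinch_z gives the robot as it stands. The module is installed in compiled form; this text tells all that it offers.
- The arm moves only by the tool drive_tool, never from a script. Its argument "commands" is a list of rows, each an object of numbers: "grip": the finger opening in mm, from 0 to 85.4; "x", "y", "z": the shift along the tool's x, y, z in units of 30 mm (1.0 is 30 mm); "roll": the turn about the tool's z in units of 6 degrees (1.0 is 6 degrees). A call has 1 to 10 rows; each row is the pose to reach, as a shift and turn from the pose measured when the call began, along the tool's axes at that moment; what a row does not reach only later rows make up. A row lasts 1/10 s, in which the tool goes at most 50 mm and 8.59 degrees, less where a joint would pass 70% of its speed; a pose out of reach is approached as far as the arm can. A call with a gripper value outside its range is refused whole. The fingers move at their own pace and stop on an object; "grip_force" is the grip in N (left out, the last holds). Time passes only in rows, so rows that repeat a pose let the fingers close. It gives the time, the measured TCP pose, the force and the opening at its end, in the units of the state.
- read_state(): the state, without advancing time (a new reading comes with each control period).
- grab_frame(name): name is "side" or "top"; returns (picture, depth): 384x512x3 uint8, red, green, blue; 384x512 float32, mm along the optical axis (not along the pixel's ray), 0 where there is no reading.
- camera_model(name): a dict with "fx", "fy", "cx", "cy" (pixels), "distortion" ([k1, k2, p1, p2, k3] as OpenCV has them; the pictures are not rectified), "R" (3x3) and "t" (3): a world point X has camera coordinates R X + t. Camera axes: x right, y down, z forward; pixel columns grow to the right and rows downward; lengths in mm; the calibration is good to about 2 mm. A picture is of the moment at which its call begins. camera_model takes no time and is no camera call.
- sign_off(): hands the job in, once; it reports no verdict.
Trained networks look in the newest picture that a camera, given by its name, has taken for a name from the list of things; names that differ only in an ending like _2 or _b are one class to them, and where a whole thing is asked for, a point or a joint stands for the part that bears it (a point fixed in the world has none). Each returns a list of dicts, best first, with "score" (0 to 1); they miss things now and then, are a little off and sometimes report something else, mostly with a low value. They report only what shows in the picture. A call takes as long as a camera call.
- silhouettes(query, camera): "region" (384x512 bool, what is visible of it) and "extent" ([centre column, centre row, width, height] in pixels, round what is visible of it).
The state is a dict: "t": time; "joint_positions": joint angles; "joint_velocities": joint speeds; "joint_efforts": joint torques, N m; "position": TCP position; "tcp_rot": TCP orientation; "force": force on the tool from outside, world axes, zero at the start; "ft_torque": the same for the moment, N m; "width": opening from 0.0 (shut) to 1.0 (fully open).
Only numpy, scipy, OpenCV 4.12 (cv2) and the standard library are available. Lean on these libraries where they do the work, as an engineer would, in place of code of your own. Each camera call takes 0.05 s, during which the arm holds its last target.

### The job

One of the two rapid-test cassettes in the steel tray lies face-down: turn it over so that it lies flat on the tray's liner with its result windows up. Do not pinch it or pick it up: push it gently with the fingertips against a sloping side of the tray until it rides up and leans there on its edge, then from behind push its raised edge back over so that it falls onto its back. Leave the face-up cassette, the little dropper bottle and everything else on the table where they are.

Things in the scene. Friction and masses are not known exactly. Their poses are not given: they have to be found in the camera images.
- tray: Fixed steel tray. Flat floor 190 mm (tray x) by 330 mm (tray y), a grippy teal liner, its top 3 mm above the table. Four slippery steel sides rise from the floor's edges, flaring out at 65 degrees from level to the rim, 48 mm above the table and 21 mm outside the floor's edge; the rim is 12 mm wide. Origin: centre of the underside, on the table; x roughly away from the robot, z up
- test_down: The cassette to turn over: stiff slippery white slab, 80 (its x) by 62 (its y) by 6 mm, about 35 g, flat on the liner, windows down: only its plain back with thin grey seam lines is seen. Origin: middle of the slab. Its z points out of the plain back: up at first, down when turned over. Its x starts within 0.3 rad of the tray's x
- test_up: Second cassette of the same size, face-up (blue heading bar, five windows with red lines, five dark wells). To be left alone. Origin: middle of the slab; z up. One cassette lies in the tray's +y half, the other in its -y half; which is which varies
- dropper: Small blue dropper bottle standing in the tray between the cassettes' lanes, near the tray's +x side, 20 mm across and 43 mm tall, 15 g. Origin: centre of its underside. To be left alone
- sanitizer: Pale blue hand-sanitizer bottle with a white pump, 60 mm across, 175 mm tall, standing on the table to the robot's right of the tray. Origin: centre of its underside. To be left alone
- phone: Black phone lying on the table to the robot's right of the tray, nearer than the sanitizer, 74 x 152 x 8 mm. Origin: centre of its underside. To be left alone
- oximeter: Blue and white finger pulse oximeter lying on the table to the robot's left of the tray, 60 x 34 x 30 mm. Origin: centre of its underside. To be left alone
- specimen: White specimen jar with a red cap, 44 mm across and 62 mm tall, standing on the table to the robot's left of the tray. Origin: centre of its underside. To be left alone

How it is judged:
By the outcome, as a careful person would: the job done as asked, in the order asked, and still so for the second after the job is handed in, with the robot touching nothing.
It also fails if it takes over 51 s, if anything falls off the work surface, if the arm or the gripper's body presses on something with over 40 N, if the wrist force passes 120 N, or if a joint passes its speed limit or range.

## Working session

There is one attempt and no reset: what is moved stays moved. The work goes in short steps, Python scripts to look and compute and a tool call to move; the robot and the scene stay as the last step left them, time stands still between calls to the robot, and variables do not carry over. Pictures are saved under pics/ and viewed, and the job is handed in when it is done.

Besides the shell and the picture viewer there is one more tool, called as name(argument=value, ...), one argument or row to a line, values as JSON. drive_tool: Moves the arm, as the interface text tells. Its arguments: {"type":"object","properties":{"commands":{"type":"array"},"grip_force":{"type":"number"}},"required":["commands"]}

```bash
mkdir -p pics; ls; python3 - <<'E'
from cell import *
import cv2,numpy as np
np.set_printoptions(suppress=True,precision=3)
s=read_state();print(s)
for n in("top","side"):
    p,d=grab_frame(n);cv2.imwrite(f"pics/{n}0.png",p[:,:,::-1]);np.save(f"pics/{n}0d.npy",d)
    print(n,camera_model(n))
    for q in ("tray","test_down","test_up","dropper"):
        for r in silhouettes(q,n)[:2]: print(q,r["score"],r["extent"],r["region"].sum())
print(pinch_z,read_state()["t"])
E
```

```text
pics
{'t': 0.0, 'joint_positions': array([ 1.017,  0.246,  1.559,  0.   ,  1.339, -0.174]), 'joint_velocities': array([ 0.001,  0.001, -0.002, -0.003, -0.001, -0.001]), 'joint_efforts': array([  0.   , -42.952, -32.612,  -0.   ,   0.006,  -0.   ]), 'position': array([240.623, 603.125, 192.166]), 'tcp_rot': array([-3.14 , -0.   ,  2.762]), 'force': array([ 0.044, -0.593, -0.142]), 'ft_torque': array([0.017, 0.022, 0.023]), 'width': 0.9986912591669169}
top {'fx': 361.4566429008865, 'fy': 361.4566429008865, 'cx': 252.66869931314713, 'cy': 192.04570128101247, 'distortion': array([0.008, 0.   , 0.   , 0.   , 0.   ]), 'R': array([[ 0.051, -0.999,  0.005],
       [-0.976, -0.051, -0.214],
       [ 0.214,  0.006, -0.977]]), 't': array([ -5.439, 517.818, 970.291])}
tray 0.86 [266.5, 183.7, 140.7, 87.7] 10912
test_down 0.88 [292.4, 182.8, 23.4, 26.1] 471
test_up 0.58 [235.1, 184.8, 18.3, 25.8] 557
dropper 0.58 [268.9, 164.7, 6.2, 9.4] 51
side {'fx': 405.7244410374427, 'fy': 405.7244410374427, 'cx': 249.6633970843973, 'cy': 202.92034540130746, 'distortion': array([-0.012,  0.   ,  0.   ,  0.   ,  0.   ]), 'R': array([[ 0.981, -0.193,  0.014],
       [-0.104, -0.585, -0.804],
       [ 0.164,  0.788, -0.594]]), 't': array([-480.499,   80.258, 1099.539])}
tray 0.75 [280.4, 209.6, 123.2, 95.8] 6962
test_down 0.87 [286.4, 230.2, 25.7, 19.3] 454
test_up 0.61 [265.6, 197.2, 30.8, 13.5] 317
dropper 0.64 [214.3, 142.1, 15.5, 10.6] 159
dropper 0.61 [294.6, 204.9, 7.9, 20.1] 85
18.700000000000003 0.5
```

```bash
python3 - <<'E'
import cv2
a=cv2.imread("pics/top0.png");b=cv2.imread("pics/side0.png")
cv2.imwrite("pics/top0c.png",cv2.resize(a[120:250,170:360],None,fx=4,fy=4,interpolation=2))
cv2.imwrite("pics/side0c.png",cv2.resize(b[130:280,190:370],None,fx=4,fy=4,interpolation=2))
E
```

```text
(no output)
```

View pics/top0.png

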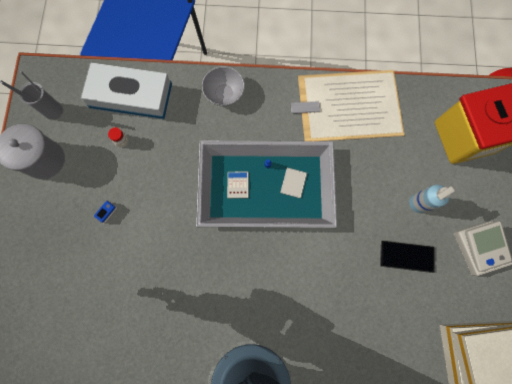

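View pics/top0c.png

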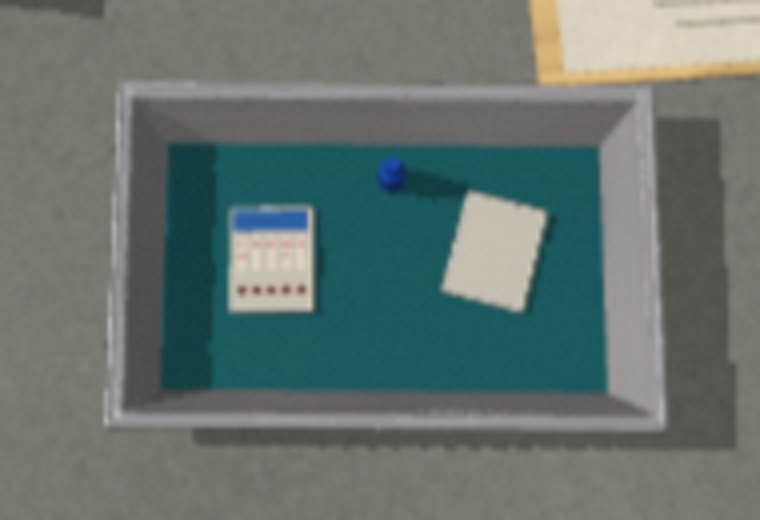

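View pics/side0c.png

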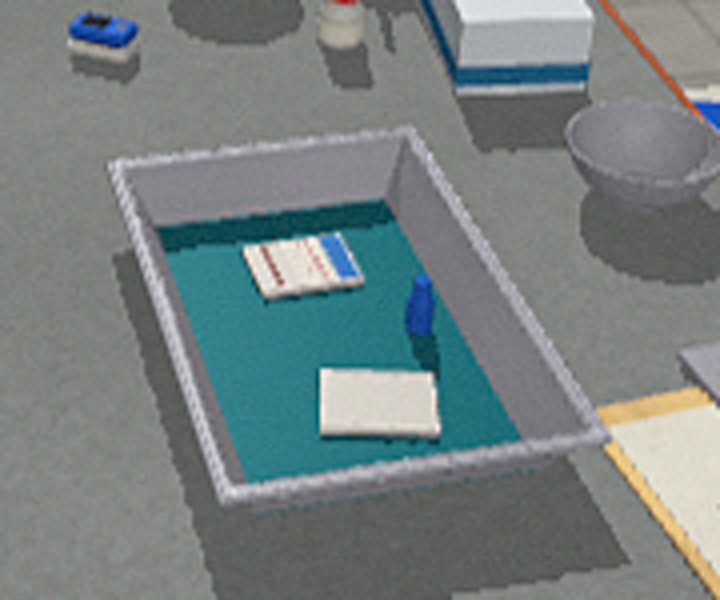

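The top crop shows the face-down cassette at about full-image (294,183) and the face-up one at (237,185). The dropper is at (268,164) and the tray floor spans about columns 211–321. The side view agrees with this. Next I'll measure.

```bash
cat > h.py <<'E'
from cell import *
import cv2,numpy as np
np.set_printoptions(suppress=True,precision=2)
def K(m): return np.array([[m["fx"],0,m["cx"]],[0,m["fy"],m["cy"]],[0,0,1.]])
def norm(n,uv):
    m=camera_model(n);return cv2.undistortPoints(np.array(uv,float).reshape(-1,1,2),K(m),np.array(m["distortion"])).reshape(-1,2)
def plane(n,uv,z):
    m=camera_model(n);R=np.array(m["R"]);t=np.array(m["t"])
    c=-R.T@t;d=np.c_[norm(n,uv),np.ones(len(np.array(uv).reshape(-1,2)))]@R
    return c+d*((z-c[2])/d[:,2])[:,None]
def dep(n,uv,d):
    m=camera_model(n);R=np.array(m["R"]);t=np.array(m["t"])
    return (np.c_[norm(n,uv),np.ones(len(uv))]*np.array(d)[:,None]-t)@R
def proj(n,X):
    m=camera_model(n);r,_=cv2.Rodrigues(np.array(m["R"]));return cv2.projectPoints(np.array(X,float),r,np.array(m["t"]),K(m),np.array(m["distortion"]))[0].reshape(-1,2)
def snap(tag,names=("top","side")):
    o={}
    for n in names:
        p,d=grab_frame(n);o[n]=(p,d);cv2.imwrite(f"pics/{n}{tag}.png",p[:,:,::-1]);np.save(f"pics/{n}{tag}d.npy",d)
        b=dict(top=(120,250,170,360),side=(130,280,190,370))[n]
        cv2.imwrite(f"pics/{n}{tag}c.png",cv2.resize(p[b[0]:b[1],b[2]:b[3],::-1],None,fx=4,fy=4,interpolation=2))
    return o
def regpts(n,reg,d):
    reg=cv2.erode(reg.astype(np.uint8),np.ones((3,3)))>0
    v,u=np.nonzero(reg&(d>0));return dep(n,np.c_[u,v],d[v,u])
E
python3 - <<'E'
from h import *
for n in("top","side"):
    p,d=cv2.imread(f"pics/{n}0.png"),np.load(f"pics/{n}0d.npy")
    hsv=cv2.cvtColor(p,cv2.COLOR_BGR2HSV)
    # teal liner
    teal=cv2.inRange(hsv,(80,100,40),(100,255,160));
    k,l,st,_=cv2.connectedComponentsWithStats(teal);i=1+st[1:,4].argmax();
    c=cv2.findContours((l==i).astype(np.uint8),0,2)[0][0]
    r=cv2.minAreaRect(c);
    X=plane(n,c.reshape(-1,2),3)[:,:2].astype(np.float32);r=cv2.minAreaRect(X);print(n,"liner",r)
    X=regpts(n,l==i,d);print(" liner z",np.median(X[:,2]))
    for q in("test_down","test_up"):
        g=silhouettes(q,n)[0]["region"]
        v,u=np.nonzero(g);X=plane(n,np.c_[u,v],9)[:,:2].astype(np.float32);print(q,cv2.minAreaRect(X),X.mean(0),"z",np.median(regpts(n,g,d)[:,2]))
    for s in silhouettes("dropper",n):
        P=regpts(n,s["region"],d);v,u=np.nonzero(s["region"]);print("dropper",s["score"],np.median(P,0) if len(P) else 0,plane(n,[[u.mean(),v.mean()]],28))
E
```

```text
top liner ((549.5155029296875, -15.476089477539062), (188.21298217773438, 329.0898742675781), 2.6910786628723145)
 liner z 2.5997652723825517
test_down ((561.3504028320312, -98.352294921875), (59.249977111816406, 75.69942474365234), 78.28439331054688) [560.73 -97.67] z 8.441330405004091
test_up ((547.1006469726562, 69.34589385986328), (79.86676025390625, 60.07691192626953), 3.0930299758911133) [547.19  69.21] z 8.734651147397878
dropper 0.58 [608.99 -17.82  36.04] [[611.07 -17.89  28.  ]]
side liner ((550.93896484375, -4.3330535888671875), (189.5216522216797, 301.7280578613281), 2.554698944091797)
 liner z 4.270556397415213
test_down ((566.5423583984375, -100.11820983886719), (66.9124984741211, 78.45307922363281), 76.55531311035156) [ 565.97 -100.33] z 10.200294310107274
test_up ((552.2900390625, 65.36819458007812), (80.83658599853516, 65.04032897949219), 2.4898393154144287) [551.97  64.36] z 10.468813804073346
dropper 0.64 [445.05 430.48  25.04] [[444.44 423.46  28.  ]]
dropper 0.61 [615.22 -25.7   28.5 ] [[615.32 -25.69  28.  ]]
```

```bash
cat >> h.py <<'E'
from scipy.spatial.transform import Rotation as Ro
TC=np.array([550.,-16.]);A=np.radians(2.7);UX=np.array([np.cos(A),np.sin(A)]);UY=np.array([-np.sin(A),np.cos(A)])
def t2w(tx,ty): return TC+tx*UX+ty*UY
def w2t(p): d=np.asarray(p)[...,:2]-TC; return np.stack([d@UX,d@UY],-1)
def goal(tx,ty,z,yaw=np.pi/2+A):
    s=read_state();R=Ro.from_euler("xyz",s["tcp_rot"]).as_matrix()
    d=R.T@(np.r_[t2w(tx,ty),z]-s["position"]);Rg=Ro.from_euler("xyz",[np.pi,0,yaw]).as_matrix()
    rv=Ro.from_matrix(R.T@Rg).as_rotvec()
    print("t",s["t"],"pos",s["position"],"tray",w2t(s["position"]),"rot",s["tcp_rot"],"F",s["force"],"w",s["width"]);print("units",d/30,"roll",np.degrees(rv)/6)
E
python3 -c "
from h import *
goal(4,-25,150)"
```

```text
t 0.8 pos [240.97 603.72 193.32] tray [-279.5   633.59] rot [ 3.14 -0.    2.76] F [-0.4  -0.99 -0.45] w 0.9979360250807268
units [-17.69 -16.07   1.44] roll [ 0.   -0.   10.92]
```

drive_tool(
  commands=[
    {"x":-1.0,"y":-0.9,"z":0,"roll":0.8,"grip":40},
    {"x":-2.1,"y":-1.9,"z":0,"roll":2,"grip":40},
    {"x":-3.2,"y":-2.9,"z":0,"roll":3,"grip":40},
    {"x":-4.3,"y":-3.9,"z":0,"roll":4,"grip":40},
    {"x":-5.4,"y":-4.9,"z":0,"roll":5,"grip":40},
    {"x":-6.5,"y":-5.9,"z":0,"roll":6,"grip":40},
    {"x":-7.6,"y":-6.9,"z":0,"roll":7,"grip":40},
    {"x":-8.7,"y":-7.9,"z":0,"roll":8,"grip":40},
    {"x":-9.8,"y":-8.9,"z":0,"roll":9,"grip":40},
    {"x":-10.9,"y":-9.9,"z":0,"roll":10,"grip":40},
  ],
  grip_force=20,
)

```text
t: 1.8
position: [435.1, 205.0, 193.7]
tcp_rot: [3.141, -0.0, 1.71]
force: [1.0, 0.2, 0.9]
width: 0.469
```

```bash
python3 -c "
from h import *
goal(4,-25,150)"
```

```text
t 1.8 pos [435.14 205.   193.67] tray [-104.32  226.16] rot [ 3.14 -0.    1.71] F [1.05 0.25 0.93] w 0.46857076527305785
units [-8.67  2.82  1.46] roll [ 0.01 -0.    0.88]
```

drive_tool(
  commands=[
    {"x":-1.4,"y":0.5,"z":0,"roll":0.3},
    {"x":-2.9,"y":0.9,"z":0,"roll":0.6},
    {"x":-4.4,"y":1.4,"z":0,"roll":0.88},
    {"x":-5.9,"y":1.9,"z":0.2,"roll":0.88},
    {"x":-7.4,"y":2.4,"z":0.6,"roll":0.88},
    {"x":-8.2,"y":2.7,"z":1.0,"roll":0.88},
    {"x":-8.67,"y":2.82,"z":1.46,"roll":0.88},
    {"x":-8.67,"y":2.82,"z":1.46,"roll":0.88},
    {"x":-8.67,"y":2.82,"z":1.46,"roll":0.88},
  ],
)

```text
invalid input
```

```bash
python3 -c "
from h import *
goal(4,-25,40)
snap('1')"
```

```text
t 1.8 pos [435.14 205.   193.67] tray [-104.32  226.16] rot [ 3.14 -0.    1.71] F [1.05 0.25 0.93] w 0.46857076527305785
units [-8.67  2.82  5.12] roll [ 0.01 -0.    0.88]
```

View pics/side1c.png

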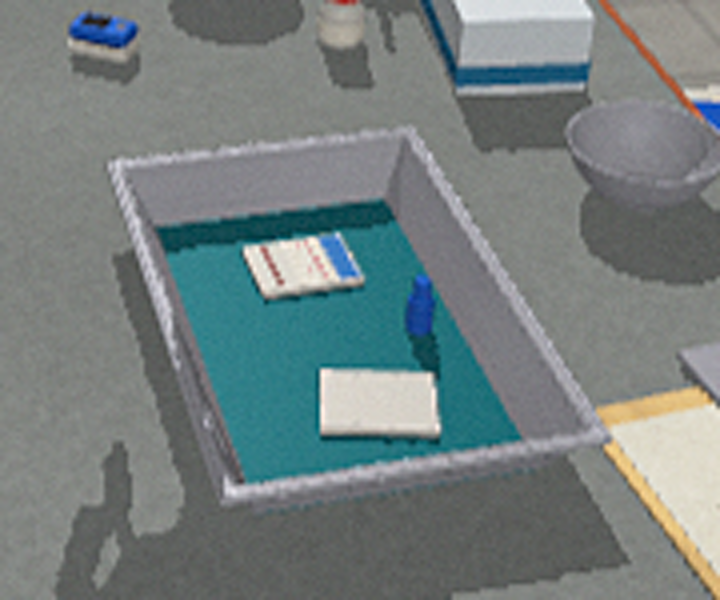

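View pics/top1c.png

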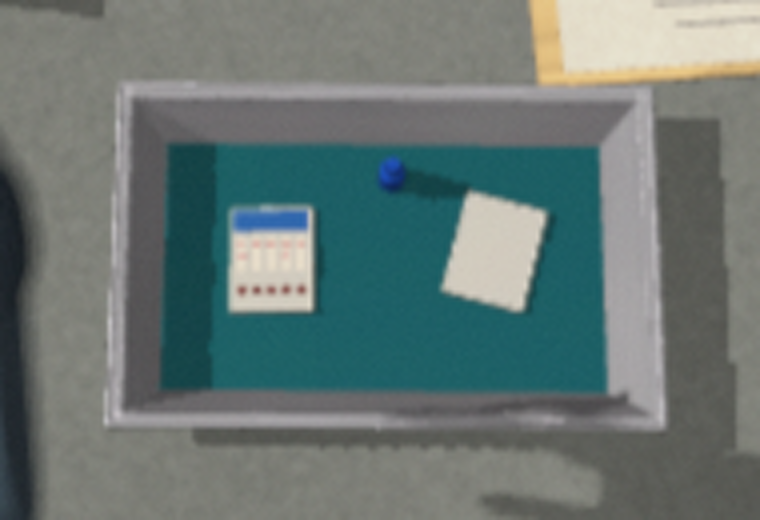

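The move was refused because the rows lacked "grip". The pictures show the scene unchanged, so I'll include it from now on.

drive_tool(
  commands=[
    {"x":-1.4,"y":0.5,"z":0,"roll":0.3,"grip":40},
    {"x":-2.9,"y":0.9,"z":0,"roll":0.6,"grip":40},
    {"x":-4.4,"y":1.4,"z":0,"roll":0.88,"grip":40},
    {"x":-5.9,"y":1.9,"z":0.2,"roll":0.88,"grip":40},
    {"x":-7.4,"y":2.4,"z":0.6,"roll":0.88,"grip":40},
    {"x":-8.2,"y":2.7,"z":1.0,"roll":0.88,"grip":40},
    {"x":-8.67,"y":2.82,"z":1.46,"roll":0.88,"grip":40},
    {"x":-8.67,"y":2.82,"z":1.46,"roll":0.88,"grip":40},
    {"x":-8.67,"y":2.82,"z":1.46,"roll":0.88,"grip":40},
  ],
)

```text
t: 2.8
position: [555.5, -42.6, 150.2]
tcp_rot: [3.141, 0.0, 1.615]
force: [1.0, -0.8, -0.1]
width: 0.469
```

```bash
python3 -c "
from h import *
goal(4,-25,40)
snap('2')"
```

```text
t 2.8 pos [555.47 -42.63 150.2 ] tray [  4.21 -26.85] rot [3.14 0.   1.62] F [ 1.   -0.78 -0.14] w 0.4692990228995846
units [ 0.06 -0.01  3.67] roll [ 0.01  0.   -0.03]
```

View pics/side2c.png

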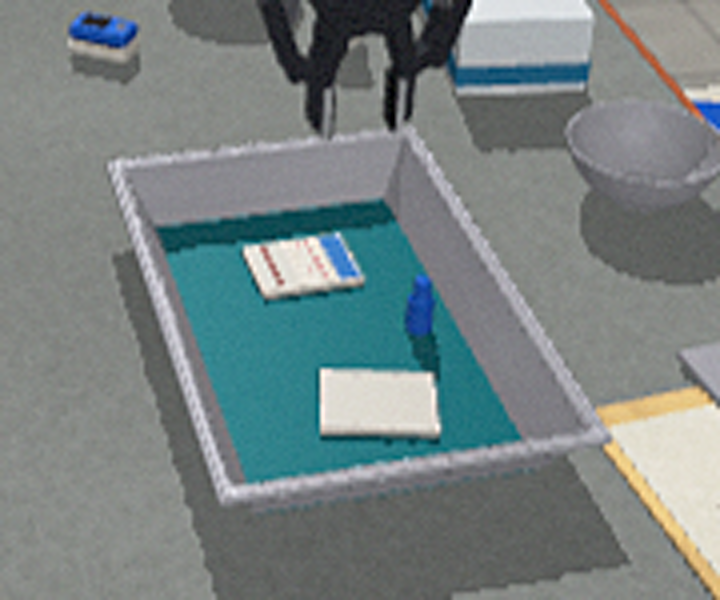

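View pics/top2c.png

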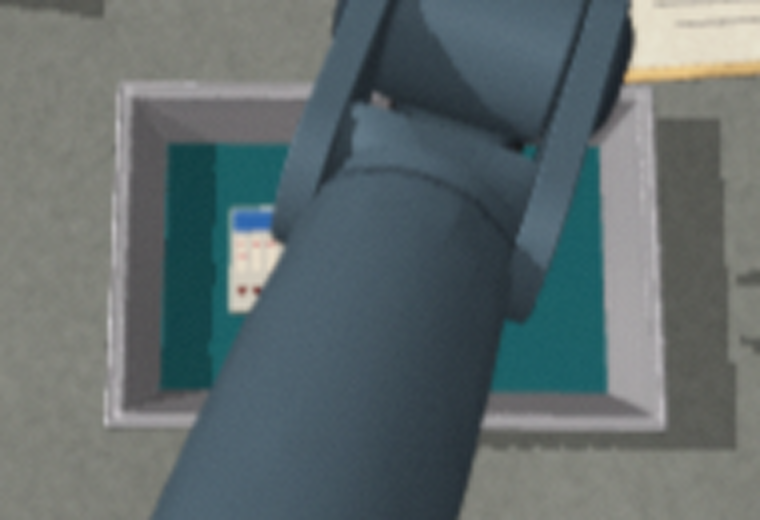

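drive_tool(
  commands=[
    {"x":0,"y":-0.15,"z":1,"grip":40},
    {"x":0,"y":-0.3,"z":2,"grip":40},
    {"x":0,"y":-0.3,"z":3,"grip":40},
    {"x":0,"y":-0.3,"z":3.8,"grip":40},
    {"x":0,"y":-0.3,"z":4.33,"grip":40},
    {"x":0,"y":-0.3,"z":4.5,"grip":40},
  ],
)

```text
invalid input
```

```bash
python3 -c "
from h import *
goal(-4,-27,6)
snap('3')"
```

```text
t 2.9 pos [555.92 -42.35 151.16] tray [  4.67 -26.6 ] rot [3.14 0.   1.62] F [ 0.93 -0.44 -0.01] w 0.4678012012657026
units [-0.01 -0.3   4.84] roll [ 0.02  0.01 -0.02]
```

View pics/side3c.png

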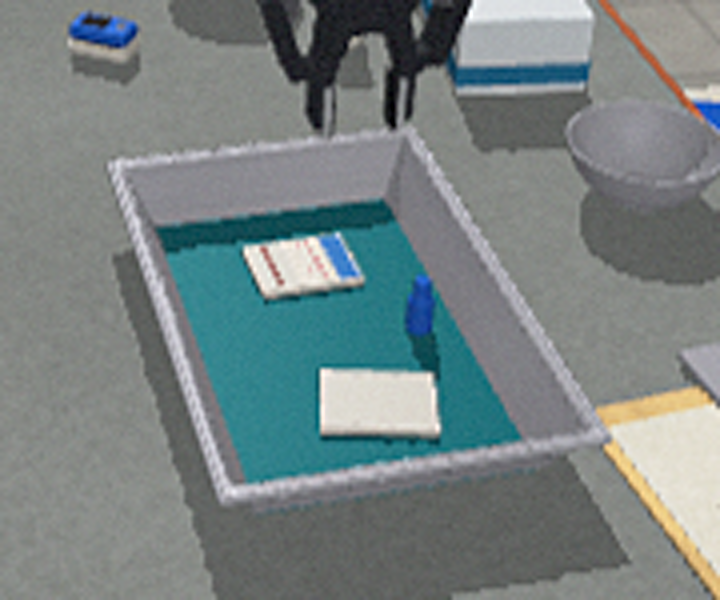

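drive_tool(
  commands=[
    {"x":0,"y":-0.15,"z":1,"roll":0,"grip":40},
    {"x":0,"y":-0.3,"z":2,"roll":0,"grip":40},
    {"x":0,"y":-0.3,"z":3,"roll":0,"grip":40},
    {"x":0,"y":-0.3,"z":3.8,"roll":0,"grip":40},
    {"x":0,"y":-0.3,"z":4.33,"roll":0,"grip":40},
    {"x":0,"y":-0.3,"z":4.5,"roll":0,"grip":40},
  ],
)

```text
t: 3.6
position: [546.1, -42.1, 14.9]
tcp_rot: [3.141, 0.0, 1.617]
force: [-0.1, 0.8, -0.0]
width: 0.47
```

```bash
python3 -c "
from h import *
goal(-4,-27,6)
snap('4')"
```

```text
t 3.6 pos [546.14 -42.05  14.87] tray [ -5.08 -25.84] rot [3.14 0.   1.62] F [-0.14  0.8  -0.04] w 0.470283413059354
units [-0.04  0.04  0.3 ] roll [ 0.    0.   -0.01]
```

View pics/side4c.png

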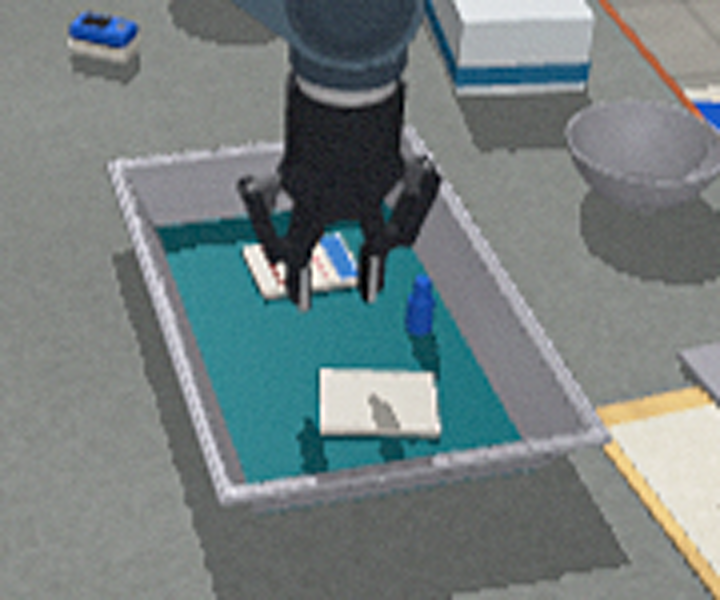

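```bash
python3 -c "
from h import *
for tx in(-27,17):
  for z in(3,15,25,35):
    p=proj('side',[np.r_[t2w(tx,-26-11),z]])[0];print(tx,z,(p-[190,130])*4)
"
```

```text
-27 3 [302.46 370.23]
-27 15 [303.1  356.91]
-27 25 [303.65 345.68]
-27 35 [304.19 334.34]
17 3 [362.26 361.48]
17 15 [363.27 348.21]
17 25 [364.12 337.03]
17 35 [364.99 325.73]
```

```bash
python3 -c "
from h import *
goal(-4,-27,6)
snap('5')
goal(-4,-27,6)
for tag,pos in (('2',(4.2,-27,150)),):
  for tx in (pos[0]-27,pos[0]+27):
    for dz in(0,20,40): print(tx,dz,(proj('side',[np.r_[t2w(tx,pos[1]-11),pos[2]+dz]])[0]-[190,130])*4)
"
```

```text
t 3.7 pos [547.22 -42.51  16.23] tray [ -4.03 -26.35] rot [3.14 0.   1.62] F [-0.35  0.58  1.03] w 0.4671721557650137
units [-0.02  0.    0.34] roll [ 0.02  0.01 -0.01]
t 3.8 pos [548.43 -43.08  17.6 ] tray [ -2.84 -26.98] rot [3.14 0.   1.62] F [0.96 0.16 0.54] w 0.4706216882262949
units [-0.   -0.04  0.39] roll [ 0.05  0.02 -0.01]
-22.8 0 [317.6 194.7]
-22.8 20 [318.94 168.54]
-22.8 40 [320.31 141.78]
31.2 0 [396.71 184.91]
31.2 20 [398.92 158.91]
31.2 40 [401.19 132.33]
```

View pics/side5c.png

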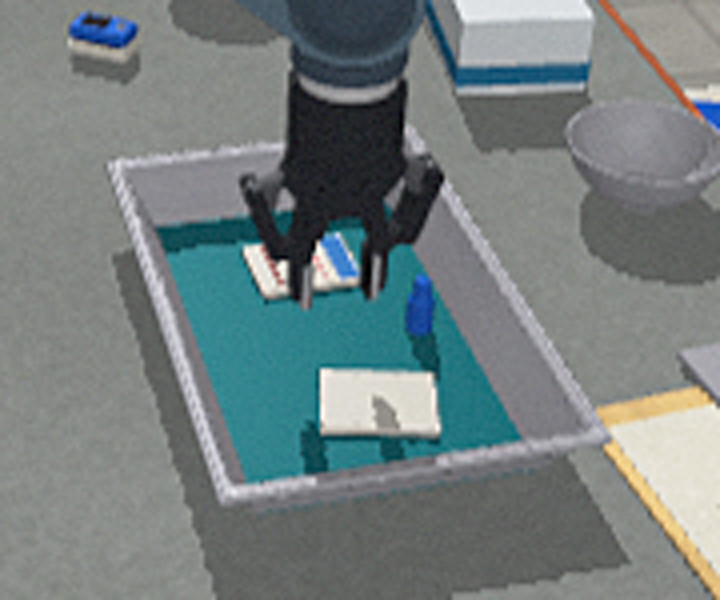

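```bash
python3 -c "
from h import *
for tag in('2','5'):
  p=cv2.imread(f'pics/side{tag}.png');d=np.load(f'pics/side{tag}d.npy')
  g=p.max(2)<75
  r=(slice(130,168),slice(255,310)) if tag=='2' else (slice(170,208),slice(248,302))
  m=np.zeros_like(g);m[r]=g[r]
  v,u=np.nonzero(m&(d>0));X=dep('side',np.c_[u,v],d[v,u])
  s=v>=(157 if tag=='2' else 196)
  for a,b,x in zip(u[s],v[s],X[s]): print(a,b,x,w2t(x))
" | head -90
```

```text
266 157 [521.59 -38.49 205.92] [-29.44 -21.12]
267 157 [521.89 -47.53 211.04] [-29.57 -30.17]
268 157 [523.1  -52.87 213.96] [-28.61 -35.56]
269 157 [526.3  -50.51 212.3 ] [-25.3  -33.36]
270 157 [528.34 -52.6  213.29] [-23.36 -35.54]
286 157 [575.83 -34.62 198.43] [ 24.93 -19.82]
287 157 [575.07 -45.51 204.71] [ 23.65 -30.66]
288 157 [574.86 -54.48 209.83] [ 23.02 -39.61]
291 157 [584.22 -50.13 206.45] [ 32.58 -35.71]
292 157 [587.56 -48.1  204.96] [ 36.01 -33.83]
267 158 [521.27 -50.38 209.83] [-30.32 -32.99]
268 158 [523.64 -51.24 210.09] [-27.99 -33.96]
269 158 [527.39 -46.86 207.21] [-24.04 -29.76]
270 158 [529.33 -49.39 208.47] [-22.22 -32.38]
286 158 [575.09 -37.66 197.27] [ 24.04 -22.81]
287 158 [575.06 -46.2  202.16] [ 23.61 -31.34]
288 158 [576.44 -50.23 204.33] [ 24.79 -35.43]
291 158 [585.32 -47.5  201.9 ] [ 33.8  -33.13]
292 158 [587.77 -48.18 202.05] [ 36.21 -33.92]
267 159 [522.09 -47.67 205.29] [-29.37 -30.32]
268 159 [523.67 -51.6  207.4 ] [-27.98 -34.32]
269 159 [527.24 -47.91 204.92] [-24.24 -30.8 ]
270 159 [529.39 -49.64 205.71] [-22.17 -32.63]
286 159 [575.08 -38
[... 2429 characters left out ...]
200 [518.28 -50.19  79.39] [-33.3  -32.66]
265 200 [520.55 -52.22  80.55] [-31.13 -34.79]
280 200 [567.14 -37.64  64.2 ] [ 16.11 -22.43]
281 200 [567.72 -45.13  69.5 ] [ 16.32 -29.93]
282 200 [568.   -53.4   75.39] [ 16.21 -38.2 ]
285 200 [578.11 -48.5   70.6 ] [ 26.54 -33.79]
262 201 [515.61 -38.9   68.24] [-35.43 -21.25]
263 201 [515.35 -51.23  77.15] [-36.27 -33.56]
264 201 [517.94 -52.    77.38] [-33.72 -34.45]
265 201 [521.02 -50.87  76.17] [-30.59 -33.46]
280 201 [567.56 -36.98  60.24] [ 16.55 -21.79]
281 201 [568.21 -44.23  65.38] [ 16.86 -29.05]
282 201 [568.75 -51.67  70.67] [ 17.05 -36.51]
285 201 [578.25 -48.77  67.37] [ 26.68 -34.07]
263 202 [515.89 -49.55  72.51] [-35.66 -31.9 ]
```

drive_tool(
  commands=[
    {"x":0,"y":0,"z":0.25,"roll":0,"grip":40},
    {"x":0,"y":0,"z":0.5,"roll":0,"grip":40},
    {"x":0,"y":0,"z":0.5,"roll":0,"grip":40},
  ],
)

```text
t: 4.1
position: [547.6, -42.8, 1.6]
tcp_rot: [3.138, 0.001, 1.616]
force: [-0.2, -0.1, -1.0]
width: 0.473
```

```bash
python3 -c "
from h import *
print(read_state())
goal(-4,-27,6)
snap('6')
goal(-4,-27,6)
"
```

```text
{'t': 4.1, 'joint_positions': array([-0.28,  0.27,  1.92, -0.  ,  0.95, -0.33]), 'joint_velocities': array([ 0.  , -0.01, -0.  , -0.  ,  0.01, -0.  ]), 'joint_efforts': array([ -0.09, -37.58, -26.52,  -0.  ,  -0.12,   0.  ]), 'position': array([547.64, -42.85,   1.56]), 'tcp_rot': array([3.14, 0.  , 1.62]), 'force': array([-0.18, -0.11, -0.96]), 'ft_torque': array([-0.01,  0.01, -0.01]), 'width': 0.47255008666406484}
t 4.1 pos [547.64 -42.85   1.56] tray [ -3.62 -26.7 ] rot [3.14 0.   1.62] F [-0.18 -0.11 -0.96] w 0.47255008666406484
units [-0.01 -0.01 -0.15] roll [ 0.03  0.01 -0.01]
t 4.2 pos [548.23 -43.03   2.28] tray [ -3.04 -26.91] rot [3.14 0.   1.62] F [ 0.52  0.26 -0.62] w 0.4668397171235889
units [-0.   -0.03 -0.12] roll [ 0.04  0.02 -0.01]
```

View pics/side6c.png

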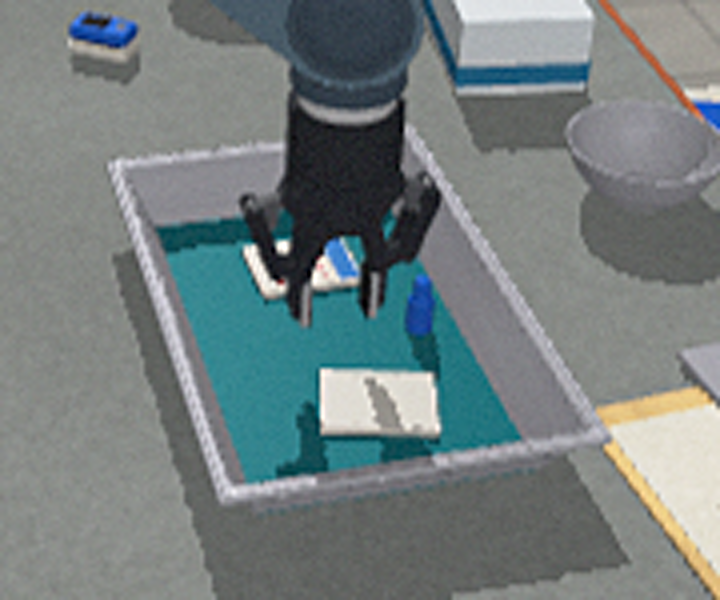

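drive_tool(
  commands=[
    {"x":0,"y":0,"z":0.25,"roll":0,"grip":40},
    {"x":0,"y":0,"z":0.5,"roll":0,"grip":40},
    {"x":0,"y":0,"z":0.7,"roll":0,"grip":40},
    {"x":0,"y":0,"z":0.7,"roll":0,"grip":40},
  ],
)

```text
t: 4.6
position: [547.2, -42.7, -20.2]
tcp_rot: [3.14, 0.001, 1.616]
force: [-0.4, 0.4, -1.1]
width: 0.47
```

```bash
python3 -c "
from h import *
goal(-4,-27,6)
snap('7')
goal(-4,-27,6)
"
```

```text
t 4.6 pos [547.18 -42.73 -20.17] tray [ -4.08 -26.56] rot [3.14 0.   1.62] F [-0.39  0.37 -1.07] w 0.4700164915865141
units [-0.02  0.   -0.87] roll [ 0.02  0.01 -0.01]
t 4.7 pos [548.12 -43.01 -19.05] tray [ -3.15 -26.89] rot [3.14 0.   1.62] F [-0.64 -0.96  0.45] w 0.46806796303579445
units [-0.01 -0.03 -0.84] roll [ 0.04  0.02 -0.01]
```

View pics/side7c.png

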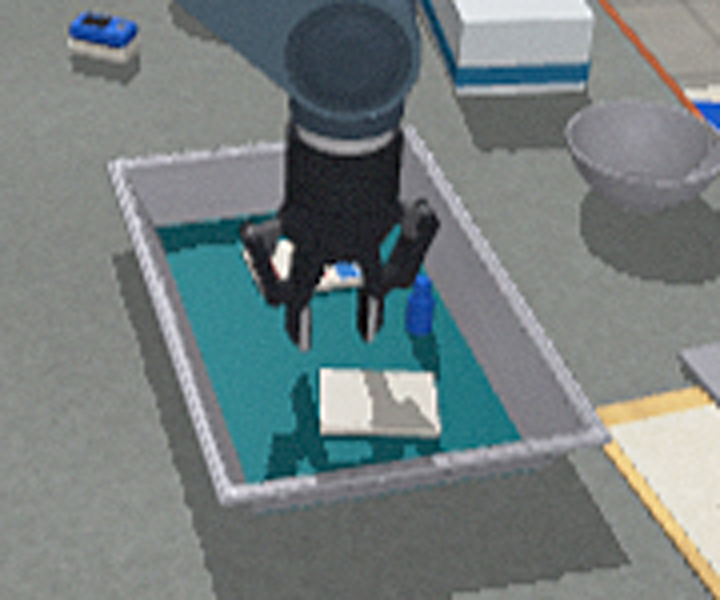

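drive_tool(
  commands=[
    {"x":0,"y":-0.1,"z":0,"roll":0,"grip":25},
    {"x":-0.05,"y":-0.2,"z":0,"roll":0,"grip":25},
    {"x":-0.05,"y":-0.2,"z":0.1,"roll":0,"grip":25},
    {"x":-0.05,"y":-0.2,"z":0.2,"roll":0,"grip":25},
  ],
)

```text
t: 5.1
position: [542.3, -44.9, -25.1]
tcp_rot: [3.137, 0.002, 1.616]
force: [0.7, 0.8, 0.5]
width: 0.293
```

```bash
python3 -c "
from h import *
goal(-4,-27,6)
snap('8')
"
```

```text
t 5.1 pos [542.26 -44.88 -25.07] tray [ -9.09 -28.48] rot [3.14 0.   1.62] F [0.68 0.8  0.48] w 0.293352310467947
units [ 0.05  0.17 -1.04] roll [ 0.04  0.02 -0.02]
```

View pics/side8c.png

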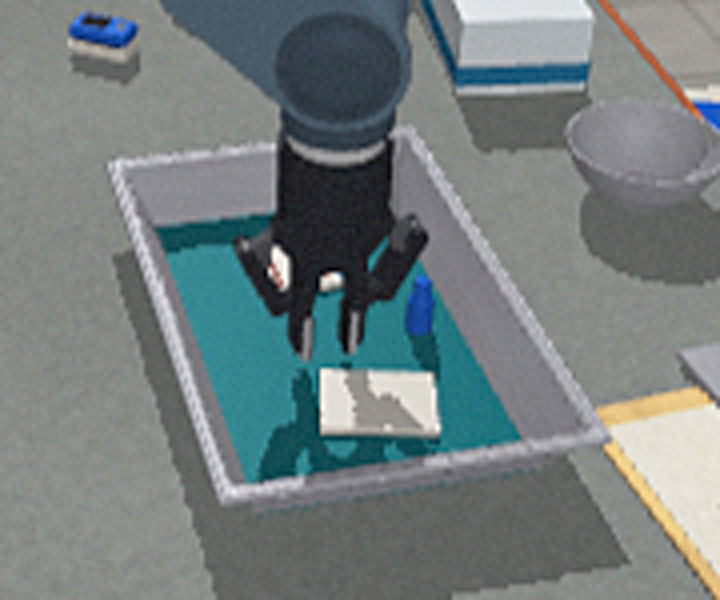

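```bash
python3 -c "
from h import *
c=np.array([[320,368],[437,373],[439,434],[320,433]])/4+[190,130]
print(w2t(plane('side',c,9)))
c=np.array([[470,190],[549,211],[523,313],[441,291]])/4+[170,120]
print(w2t(plane('top',c,9)))
print(w2t(plane('side',np.array([[305,358]])/4+[190,130],16)))
c=np.array([[303,357],[352,352]])/4+[190,130]
for z in (5,10,15,20): print(z,w2t(plane('side',c,z)))
"
```

```text
[[ -16.58  -44.39]
 [  61.52  -67.86]
 [  41.38 -128.87]
 [ -35.61 -110.16]]
[[  55.82  -66.52]
 [  39.69 -125.7 ]
 [ -38.67 -104.18]
 [ -22.27  -43.64]]
[[-26.41 -39.66]]
5 [[-23.36 -25.16]
 [ 12.22 -27.44]]
10 [[-25.23 -31.12]
 [ 10.11 -33.39]]
15 [[-27.1  -37.08]
 [  7.99 -39.33]]
20 [[-28.96 -43.04]
 [  5.88 -45.27]]
```

drive_tool(
  commands=[
    {"x":0,"y":0.2,"z":0,"roll":0,"grip":25},
    {"x":0,"y":0.2,"z":0.1,"roll":0,"grip":25},
    {"x":0,"y":0.2,"z":0.2,"roll":0,"grip":25},
    {"x":0,"y":0.2,"z":0.3,"roll":0,"grip":25},
    {"x":0,"y":0.2,"z":0.3,"roll":0,"grip":25},
  ],
)

```text
t: 5.7
position: [547.8, -44.4, -34.8]
tcp_rot: [3.139, 0.001, 1.616]
force: [0.2, -0.1, 0.1]
width: 0.293
```

```bash
python3 -c "
from h import *
goal(-4,-27,6)
snap('9')
"
```

```text
t 5.7 pos [547.78 -44.39 -34.82] tray [ -3.55 -28.25] rot [3.14 0.   1.62] F [ 0.19 -0.12  0.09] w 0.29281460385426017
units [ 0.04 -0.01 -1.36] roll [ 0.03  0.01 -0.01]
```

View pics/side9c.png

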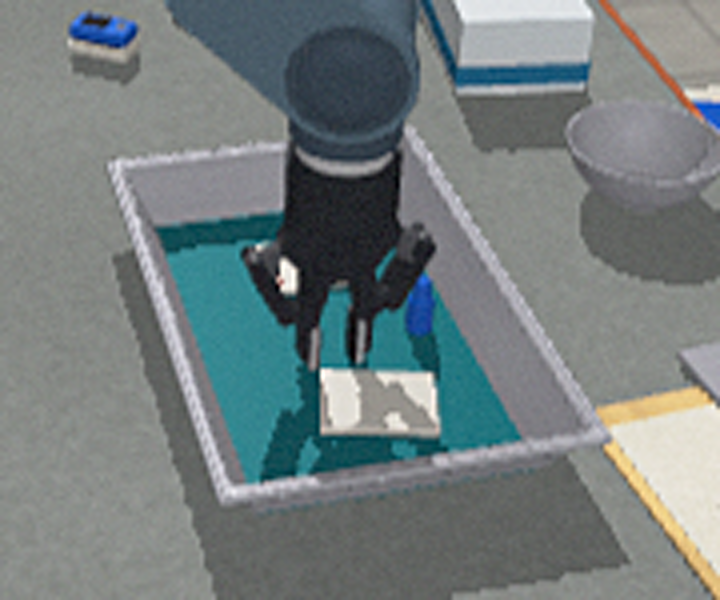

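drive_tool(
  commands=[
    {"x":0,"y":0,"z":0.05,"roll":0,"grip":25},
    {"x":0,"y":0,"z":0.1,"roll":0,"grip":25},
    {"x":0,"y":0,"z":0.1,"roll":0,"grip":25},
  ],
)

```text
t: 6.1
position: [547.8, -44.4, -35.2]
tcp_rot: [3.141, 0.001, 1.617]
force: [-10.0, 2.2, 23.7]
width: 0.291
```

drive_tool(
  commands=[
    {"x":0,"y":0,"z":-0.07,"roll":0,"grip":25},
    {"x":0,"y":0,"z":-0.07,"roll":0,"grip":25},
  ],
)

```text
t: 6.3
position: [548.4, -44.6, -32.4]
tcp_rot: [3.14, 0.001, 1.617]
force: [0.7, -0.3, 0.7]
width: 0.294
```

```bash
python3 -c "
from h import *
for i in range(4): goal(-4,-27,-34);grab_frame('side')
"
```

```text
t 6.3 pos [548.41 -44.56 -32.41] tray [ -2.94 -28.46] rot [3.14 0.   1.62] F [ 0.67 -0.33  0.74] w 0.2938282871261268
units [ 0.05 -0.04  0.05] roll [ 0.02  0.01 -0.01]
t 6.35 pos [547.96 -44.46 -32.93] tray [ -3.38 -28.34] rot [3.14 0.   1.62] F [ 0.1  -0.38  0.48] w 0.2920343397895157
units [ 0.04 -0.02  0.04] roll [ 0.01  0.01 -0.01]
t 6.4 pos [547.65 -44.38 -33.27] tray [ -3.69 -28.24] rot [3.14 0.   1.62] F [ 0.57  0.06 -0.13] w 0.2944130431925228
units [ 0.04 -0.01  0.02] roll [ 0.    0.01 -0.01]
t 6.45 pos [547.44 -44.3  -33.48] tray [ -3.89 -28.15] rot [-3.14  0.    1.62] F [-0.62  0.46 -0.88] w 0.294456439871242
units [ 0.04 -0.    0.02] roll [-0.    0.01 -0.01]
```

drive_tool(
  commands=[
    {"x":-0.1,"y":0,"z":0,"roll":0,"grip":25},
    {"x":-0.2,"y":0,"z":0,"roll":0,"grip":25},
    {"x":-0.3,"y":0,"z":0,"roll":0,"grip":25},
    {"x":-0.4,"y":0,"z":0,"roll":0,"grip":25},
    {"x":-0.5,"y":0,"z":0,"roll":0,"grip":25},
    {"x":-0.6,"y":0,"z":0,"roll":0,"grip":25},
    {"x":-0.7,"y":0,"z":0,"roll":0,"grip":25},
  ],
)

```text
t: 7.2
position: [548.3, -65.6, -33.5]
tcp_rot: [-3.141, 0.001, 1.617]
force: [0.6, 0.2, -0.4]
width: 0.293
```

```bash
python3 -c "
from h import *
goal(-4,-27,-33)
snap('10')
"
```

```text
t 7.2 pos [548.34 -65.56 -33.53] tray [ -3.99 -49.43] rot [-3.14  0.    1.62] F [ 0.57  0.23 -0.35] w 0.29283795932651235
units [ 0.75 -0.   -0.02] roll [-0.    0.01 -0.01]
```

View pics/side10c.png

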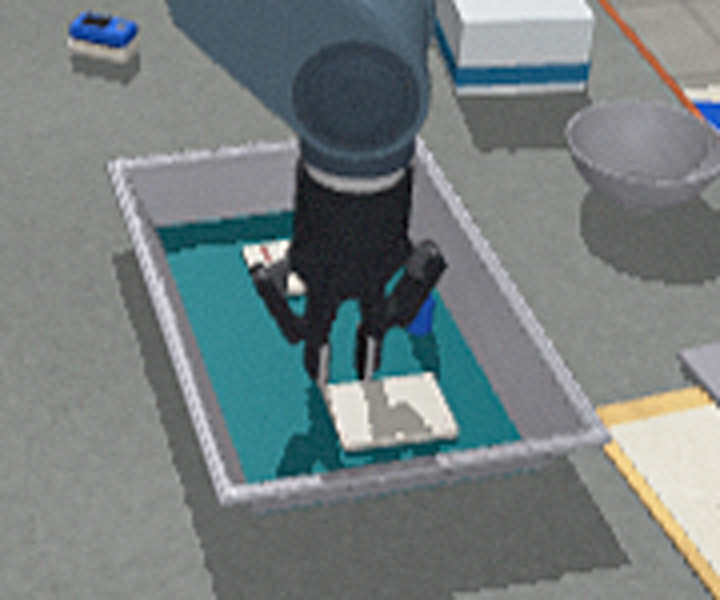

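```bash
python3 -c "
from h import *
c=np.array([[328,385],[432,373],[458,434],[347,447]])/4+[190,130]
X=w2t(plane('side',c,9));print(X,X.mean(0))
"
```

```text
[[ -16.36  -63.46]
 [  58.11  -67.08]
 [  53.75 -131.71]
 [ -22.14 -127.48]] [ 18.34 -97.43]
```

drive_tool(
  commands=[
    {"x":0.15,"y":0,"z":0,"roll":0,"grip":25},
    {"x":0.2,"y":0.2,"z":0,"roll":0,"grip":44},
    {"x":0.2,"y":0.4,"z":0,"roll":0,"grip":44},
    {"x":0.2,"y":0.55,"z":0,"roll":0,"grip":44},
    {"x":0.2,"y":0.55,"z":0,"roll":0,"grip":44},
    {"x":0.2,"y":0.55,"z":0.04,"roll":0,"grip":44},
    {"x":0.2,"y":0.55,"z":0.08,"roll":0,"grip":44},
  ],
)

```text
t: 8.0
position: [564.4, -58.9, -36.1]
tcp_rot: [-3.141, 0.001, 1.616]
force: [-0.5, 0.5, -0.2]
width: 0.52
```

```bash
python3 -c "
from h import *
goal(12,-45,-33)
snap('11')
"
```

```text
t 8.0 pos [564.45 -58.91 -36.11] tray [ 12.41 -43.54] rot [-3.14  0.    1.62] F [-0.48  0.45 -0.24] w 0.5199242228365382
units [-0.05 -0.01 -0.1 ] roll [-0.    0.01 -0.01]
```

View pics/side11c.png

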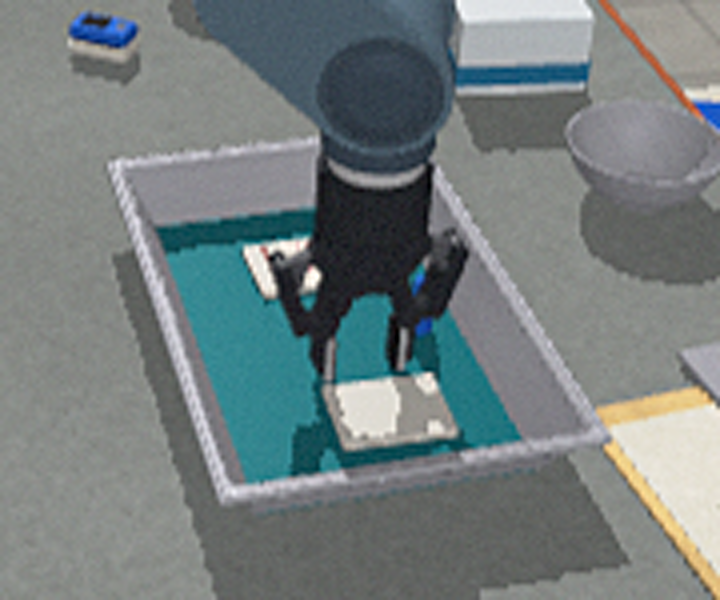

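drive_tool(
  commands=[
    {"x":0,"y":0,"z":0.04,"roll":0,"grip":44},
    {"x":0,"y":0,"z":0.07,"roll":0,"grip":44},
  ],
)

```text
t: 8.3
position: [564.4, -59.0, -37.1]
tcp_rot: [-3.14, 0.0, 1.616]
force: [-6.0, 1.3, 16.4]
width: 0.515
```

drive_tool(
  commands=[
    {"x":0,"y":0,"z":-0.06,"roll":0,"grip":44},
    {"x":-0.15,"y":0,"z":-0.06,"roll":0,"grip":44},
    {"x":-0.3,"y":0,"z":-0.06,"roll":0,"grip":44},
    {"x":-0.45,"y":0,"z":-0.06,"roll":0,"grip":44},
    {"x":-0.6,"y":0,"z":-0.06,"roll":0,"grip":44},
    {"x":-0.75,"y":0,"z":-0.06,"roll":0,"grip":44},
    {"x":-0.9,"y":0,"z":-0.06,"roll":0,"grip":44},
    {"x":-1.05,"y":0,"z":-0.06,"roll":0,"grip":44},
    {"x":-1.2,"y":0,"z":-0.06,"roll":0,"grip":44},
    {"x":-1.3,"y":0,"z":-0.06,"roll":0,"grip":44},
  ],
)

```text
t: 9.3
position: [566.2, -98.4, -35.2]
tcp_rot: [-3.14, 0.0, 1.616]
force: [-0.4, 0.6, -0.4]
width: 0.515
```

```bash
python3 -c "
from h import *
goal(12,-85,-35.3)
snap('12')
"
```

```text
t 9.3 pos [566.2  -98.39 -35.24] tray [ 12.3  -83.06] rot [-3.14  0.    1.62] F [-0.4   0.57 -0.4 ] w 0.5153608549097239
units [-0.06 -0.01  0.  ] roll [-0.01  0.   -0.02]
```

View pics/side12c.png

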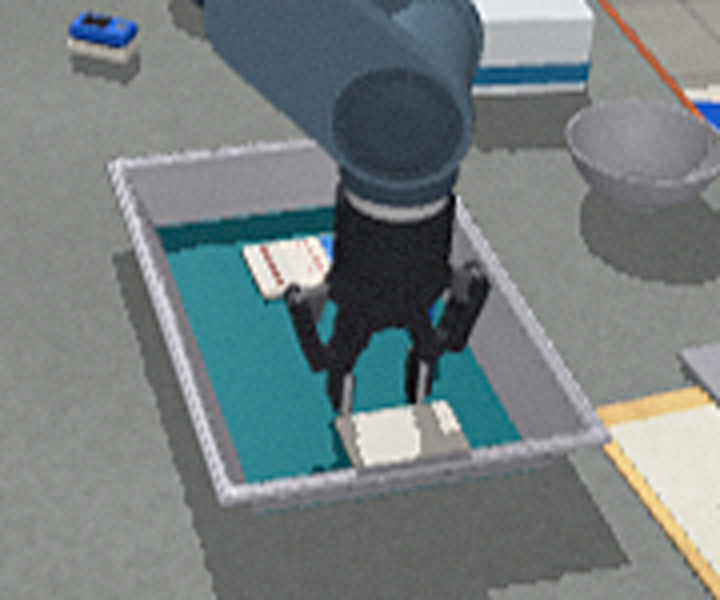

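View pics/top12c.png

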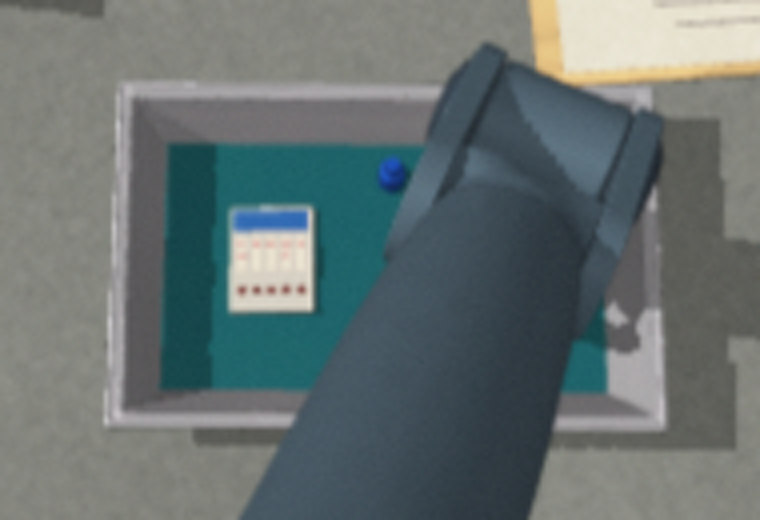

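drive_tool(
  commands=[
    {"x":-0.1,"y":0,"z":0,"roll":0,"grip":44},
    {"x":-0.2,"y":0,"z":0,"roll":0,"grip":44},
    {"x":-0.3,"y":0,"z":0,"roll":0,"grip":44},
    {"x":-0.4,"y":0,"z":0,"roll":0,"grip":44},
    {"x":-0.5,"y":0,"z":0,"roll":0,"grip":44},
    {"x":-0.6,"y":0,"z":0,"roll":0,"grip":44},
    {"x":-0.7,"y":0,"z":0,"roll":0,"grip":44},
    {"x":-0.8,"y":0,"z":0,"roll":0,"grip":44},
    {"x":-0.9,"y":0,"z":0,"roll":0,"grip":44},
    {"x":-1.0,"y":0,"z":0,"roll":0,"grip":44},
  ],
)

```text
t: 10.4
position: [567.6, -128.6, -35.2]
tcp_rot: [-3.14, 0.0, 1.616]
force: [0.1, 0.2, 0.3]
width: 0.516
```

```bash
python3 -c "
from h import *
goal(12,-115,-35.3)
snap('13',('side',))
"
```

```text
t 10.4 pos [ 567.62 -128.62  -35.19] tray [  12.3  -113.32] rot [-3.14  0.    1.62] F [0.1  0.2  0.32] w 0.5159782650514365
units [-0.06 -0.01  0.  ] roll [-0.01  0.   -0.02]
```

View pics/side13c.png

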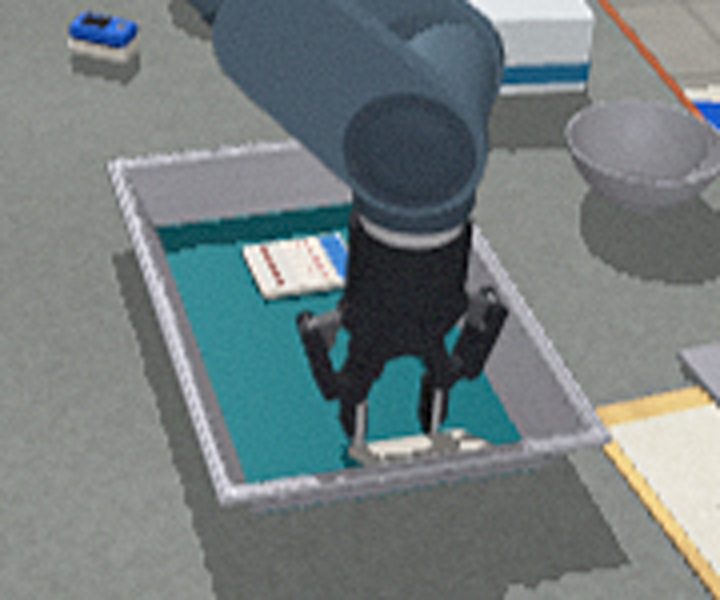

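drive_tool(
  commands=[
    {"x":-0.1,"y":0,"z":0,"roll":0,"grip":44},
    {"x":-0.2,"y":0,"z":0,"roll":0,"grip":44},
    {"x":-0.3,"y":0,"z":0,"roll":0,"grip":44},
    {"x":-0.4,"y":0,"z":0,"roll":0,"grip":44},
    {"x":-0.5,"y":0,"z":0,"roll":0,"grip":44},
    {"x":-0.6,"y":0,"z":0,"roll":0,"grip":44},
    {"x":-0.7,"y":0,"z":0,"roll":0,"grip":44},
    {"x":-0.8,"y":0,"z":0,"roll":0,"grip":44},
  ],
)

```text
t: 11.25
position: [568.8, -153.3, -35.1]
tcp_rot: [-3.14, 0.001, 1.616]
force: [0.1, 0.7, 0.2]
width: 0.518
```

```bash
python3 -c "
from h import *
goal(12,-148,-35.3)
snap('14')
"
```

```text
t 11.25 pos [ 568.81 -153.28  -35.11] tray [  12.32 -138.02] rot [-3.14  0.    1.62] F [0.06 0.74 0.23] w 0.5181655312047844
units [-0.33 -0.01  0.01] roll [-0.01  0.01 -0.02]
```

View pics/side14c.png

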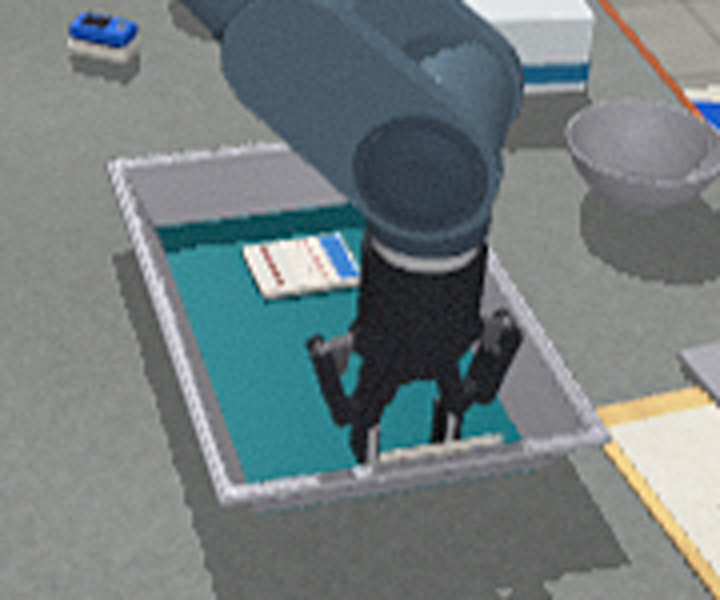

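View pics/top14c.png

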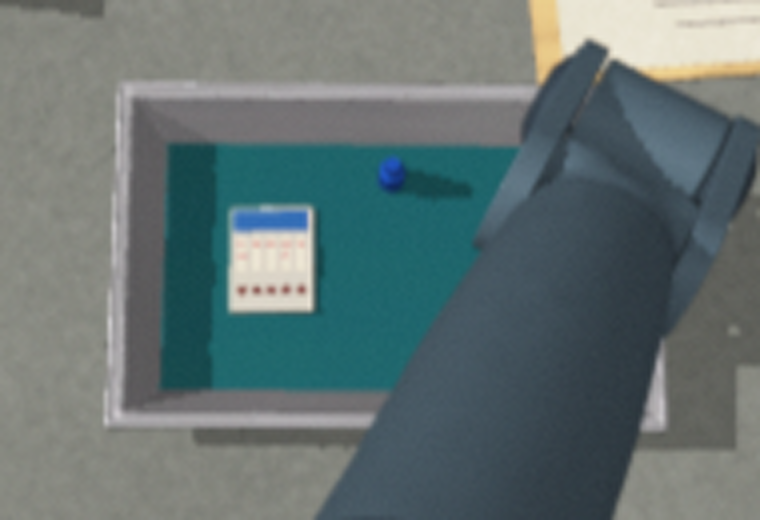

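drive_tool(
  commands=[
    {"x":-0.06,"y":0,"z":0,"roll":0,"grip":44},
    {"x":-0.12,"y":0,"z":0,"roll":0,"grip":44},
    {"x":-0.18,"y":0,"z":0,"roll":0,"grip":44},
    {"x":-0.24,"y":0,"z":0,"roll":0,"grip":44},
    {"x":-0.27,"y":0,"z":0,"roll":0,"grip":44},
  ],
)

```text
t: 11.85
position: [569.3, -161.8, -35.0]
tcp_rot: [-3.141, 0.001, 1.615]
force: [-0.2, 0.2, -0.2]
width: 0.517
```

```bash
python3 -c "
from h import *
goal(12,-148,-35.3)
snap('15',('side',))
"
```

```text
t 11.85 pos [ 569.28 -161.77  -35.02] tray [  12.4  -146.52] rot [-3.14  0.    1.62] F [-0.22  0.25 -0.22] w 0.5166166415270836
units [-0.05 -0.01  0.01] roll [-0.01  0.01 -0.03]
```

View pics/side15c.png

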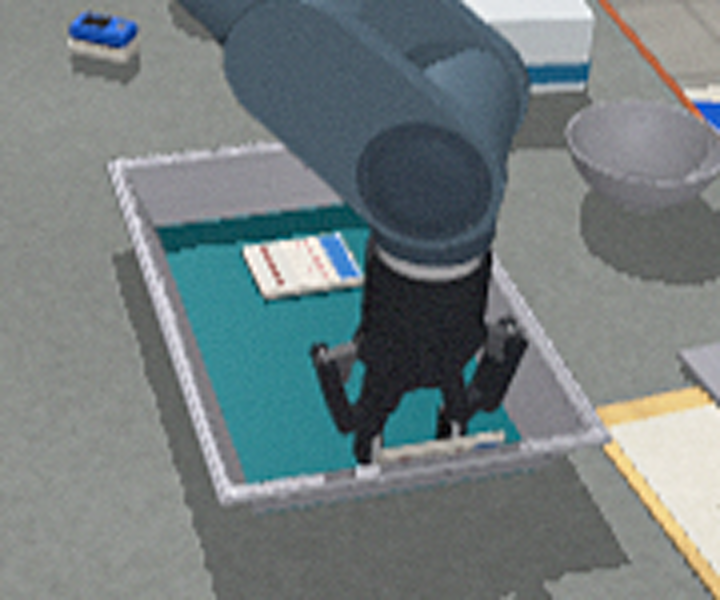

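drive_tool(
  commands=[
    {"x":-0.05,"y":0,"z":0,"roll":0,"grip":44},
    {"x":-0.1,"y":0,"z":0,"roll":0,"grip":44},
    {"x":-0.1,"y":0,"z":0,"roll":0,"grip":44},
  ],
)

```text
t: 12.2
position: [569.4, -165.0, -35.0]
tcp_rot: [-3.141, 0.001, 1.615]
force: [-0.4, 0.0, -0.0]
width: 0.514
```

```bash
python3 -c "
from h import *
goal(12,-148,-35.3)
c=np.array([[375,450],[505,433]])/4+[190,130]
for z in (50,55,60): print(z,w2t(plane('side',c,z)))
p=cv2.imread('pics/side15.png');cv2.imwrite('pics/z15.png',cv2.resize(p[215:265,250:350],None,fx=8,fy=8,interpolation=2))
"
```

```text
t 12.2 pos [ 569.39 -164.97  -35.03] tray [  12.35 -149.71] rot [-3.14  0.    1.61] F [-0.43  0.04 -0.  ] w 0.5137682303782529
units [ 0.06 -0.01  0.01] roll [-0.01  0.01 -0.03]
50 [[ -21.48 -177.31]
 [  63.14 -180.49]]
55 [[ -23.49 -182.54]
 [  60.51 -185.7 ]]
60 [[ -25.49 -187.77]
 [  57.88 -190.9 ]]
```

View pics/z15.png

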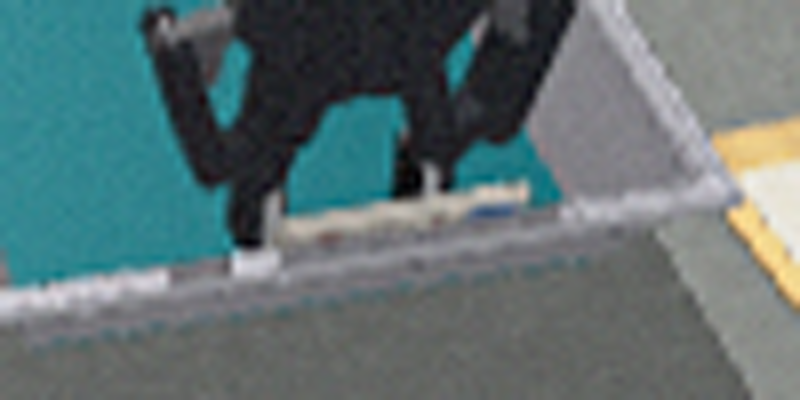

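drive_tool(
  commands=[
    {"x":0.05,"y":0,"z":0,"roll":0,"grip":44},
    {"x":0.1,"y":0,"z":0,"roll":0,"grip":44},
    {"x":0.2,"y":0,"z":0,"roll":0,"grip":44},
    {"x":0.4,"y":0,"z":0,"roll":0,"grip":44},
    {"x":0.7,"y":0,"z":-0.0,"roll":0,"grip":44},
    {"x":1.0,"y":0,"z":-0.1,"roll":0,"grip":44},
    {"x":1.2,"y":0,"z":-0.5,"roll":0,"grip":44},
  ],
)

```text
t: 12.9
position: [566.5, -127.3, -20.9]
tcp_rot: [-3.138, -0.001, 1.616]
force: [-0.9, -0.1, -0.1]
width: 0.513
```

```bash
python3 -c "
from h import *
goal(13,-115,65)
snap('16',('side',))
"
```

```text
t 12.9 pos [ 566.45 -127.25  -20.88] tray [  11.19 -111.9 ] rot [-3.14 -0.    1.62] F [-0.89 -0.12 -0.14] w 0.5134170188627296
units [-0.1   0.05 -2.86] roll [-0.04 -0.01 -0.02]
```

View pics/side16c.png

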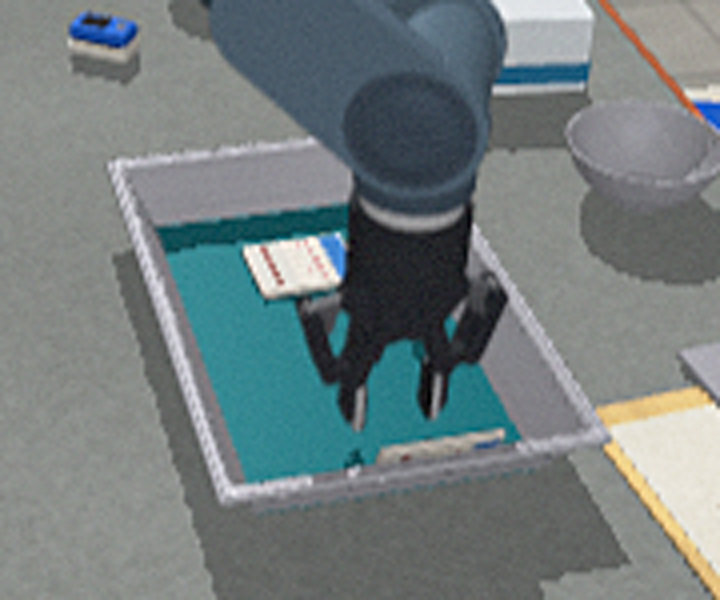

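drive_tool(
  commands=[
    {"x":0,"y":0,"z":-0.8,"roll":0,"grip":44},
    {"x":0,"y":0,"z":-1.8,"roll":0,"grip":44},
    {"x":0,"y":0.05,"z":-2.8,"roll":0,"grip":44},
    {"x":-0.3,"y":0.05,"z":-3.0,"roll":0,"grip":44},
    {"x":-1.2,"y":0.05,"z":-3.0,"roll":0,"grip":44},
    {"x":-2.2,"y":0.05,"z":-3.0,"roll":0,"grip":44},
    {"x":-3.0,"y":0.05,"z":-3.0,"roll":0,"grip":44},
    {"x":-3.33,"y":0.05,"z":-3.0,"roll":0,"grip":44},
    {"x":-3.33,"y":0.05,"z":-3.0,"roll":0,"grip":44},
  ],
)

```text
t: 13.85
position: [574.3, -228.2, 71.8]
tcp_rot: [3.141, 0.001, 1.614]
force: [0.1, 0.4, 0.1]
width: 0.515
```

```bash
python3 -c "
from h import *
goal(13,-212,20)
snap('17')
"
```

```text
t 13.85 pos [ 574.33 -228.19   71.76] tray [  14.3 -213.1] rot [3.14 0.   1.61] F [0.09 0.39 0.06] w 0.5145202738506152
units [ 0.04 -0.04  1.73] roll [ 0.    0.01 -0.03]
```

View pics/side17c.png

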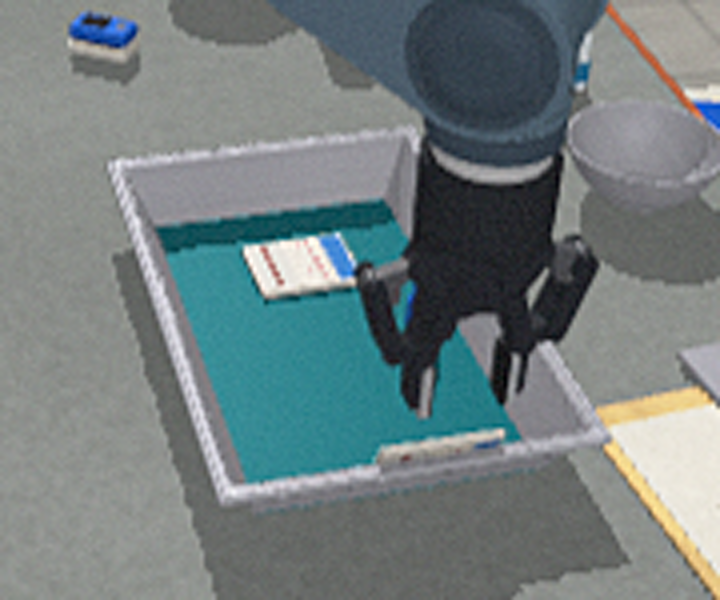

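View pics/top17c.png

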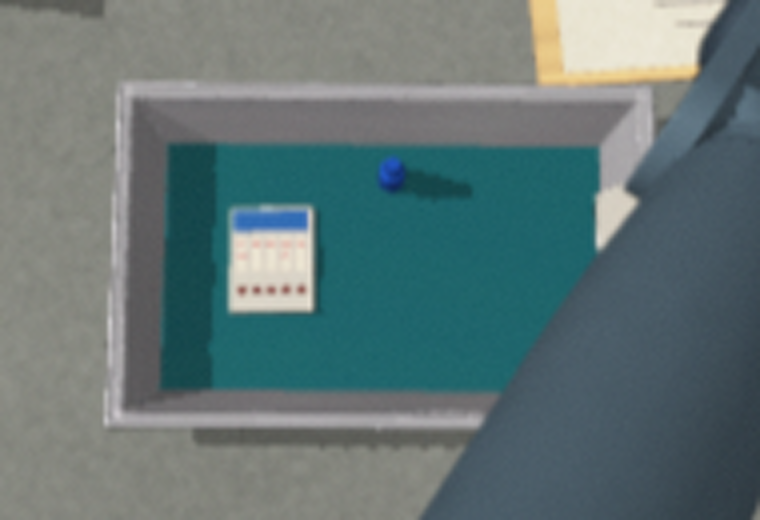

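drive_tool(
  commands=[
    {"x":0,"y":0,"z":0.5,"roll":0,"grip":44},
    {"x":0,"y":0,"z":1.2,"roll":0,"grip":44},
    {"x":0,"y":0,"z":1.7,"roll":0,"grip":44},
    {"x":0,"y":0,"z":1.97,"roll":0,"grip":44},
    {"x":0,"y":0,"z":1.97,"roll":0,"grip":44},
    {"x":0,"y":0,"z":1.97,"roll":0,"grip":44},
  ],
)

```text
t: 14.55
position: [574.6, -226.4, 12.8]
tcp_rot: [3.142, 0.001, 1.617]
force: [0.9, -0.7, 0.6]
width: 0.522
```

```bash
python3 -c "
from h import *
goal(13,-200,12)
snap('18',('side',))
goal(13,-200,12)
p=cv2.imread('pics/side18.png');cv2.imwrite('pics/z18.png',cv2.resize(p[205:265,250:350],None,fx=8,fy=8,interpolation=2))
"
```

```text
t 14.55 pos [ 574.55 -226.4    12.79] tray [  14.61 -211.33] rot [3.14 0.   1.62] F [ 0.88 -0.72  0.6 ] w 0.5219182352709013
units [ 0.38 -0.05  0.03] roll [ 0.    0.01 -0.01]
t 14.6 pos [ 574.91 -226.71   13.33] tray [  14.95 -211.65] rot [3.14 0.   1.62] F [ 0.22 -0.01 -0.26] w 0.5174799140366816
units [ 0.39 -0.07  0.04] roll [ 0.01  0.01 -0.01]
```

View pics/z18.png

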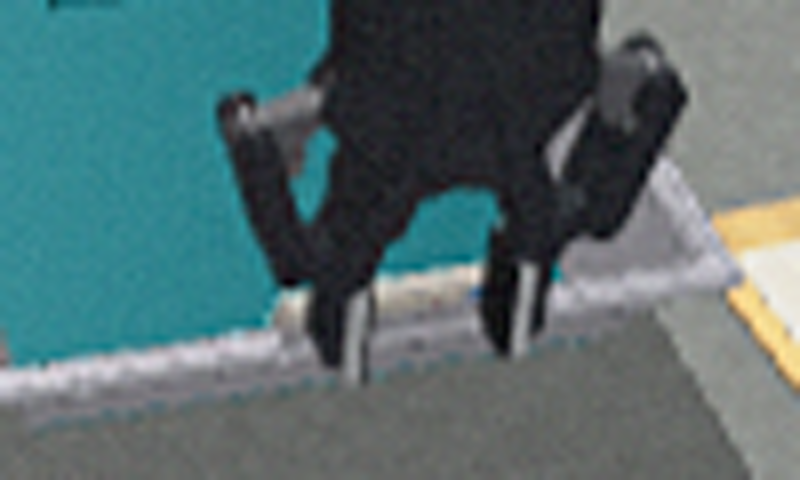

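```bash
python3 -c "
from h import *
for z in (45,50,55,60): print(z,(proj('side',[np.r_[t2w(-9,-222.5),z],np.r_[t2w(43,-222.5),z],np.r_[t2w(14,-198),48]])-[250,205])*8)
"
```

```text
45 [[354.32 404.71]
 [516.68 377.76]
 [400.22 331.58]]
50 [[355.65 392.58]
 [518.49 365.68]
 [400.22 331.58]]
55 [[356.99 380.38]
 [520.31 353.53]
 [400.22 331.58]]
60 [[358.34 368.1 ]
 [522.14 341.3 ]
 [400.22 331.58]]
```

drive_tool(
  commands=[
    {"x":0.15,"y":0,"z":0.04,"roll":0,"grip":44},
    {"x":0.25,"y":0,"z":0.04,"roll":0,"grip":44},
    {"x":0.33,"y":0,"z":0.04,"roll":0,"grip":44},
    {"x":0.4,"y":0,"z":0.04,"roll":0,"grip":44},
    {"x":0.48,"y":0,"z":0.04,"roll":0,"grip":44},
    {"x":0.56,"y":0,"z":0.04,"roll":0,"grip":44},
    {"x":0.64,"y":0,"z":0.04,"roll":0,"grip":44},
    {"x":0.72,"y":0,"z":0.04,"roll":0,"grip":44},
  ],
)

```text
t: 15.4
position: [573.9, -204.9, 12.1]
tcp_rot: [3.141, 0.001, 1.617]
force: [1.2, 0.5, 0.0]
width: 0.51
```

```bash
python3 -c "
from h import *
goal(13,-173,12)
snap('19',('side',))
p=cv2.imread('pics/side19.png');cv2.imwrite('pics/z19.png',cv2.resize(p[205:265,250:350],None,fx=8,fy=8,interpolation=2))
"
```

```text
t 15.4 pos [ 573.92 -204.9    12.1 ] tray [  15.   -189.82] rot [3.14 0.   1.62] F [1.19 0.45 0.02] w 0.5097411968646632
units [ 0.56 -0.07  0.  ] roll [ 0.01  0.01 -0.01]
```

View pics/z19.png

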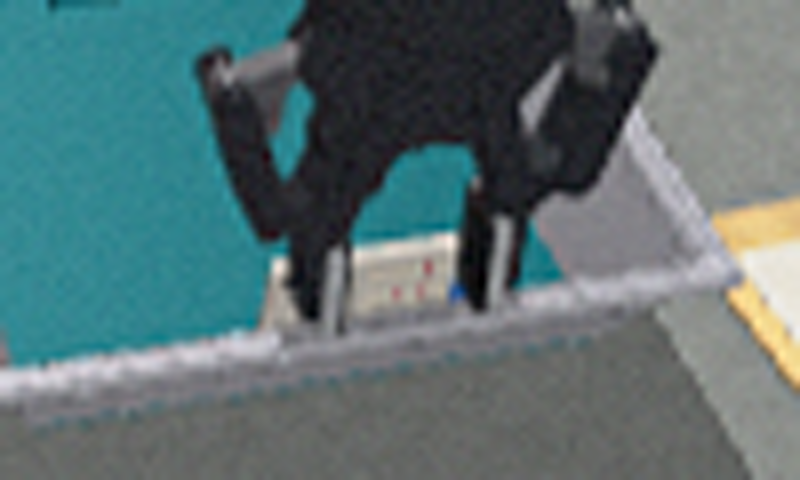

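drive_tool(
  commands=[
    {"x":0.1,"y":0,"z":0,"roll":0,"grip":44},
    {"x":0.2,"y":0,"z":0,"roll":0,"grip":44},
    {"x":0.3,"y":0,"z":0,"roll":0,"grip":44},
    {"x":0.4,"y":0,"z":0,"roll":0,"grip":44},
    {"x":0.5,"y":0,"z":0,"roll":0,"grip":44},
    {"x":0.6,"y":0,"z":0,"roll":0,"grip":44},
    {"x":0.7,"y":0,"z":0,"roll":0,"grip":44},
  ],
)

```text
t: 16.15
position: [572.9, -183.3, 12.0]
tcp_rot: [3.141, 0.001, 1.617]
force: [-0.3, 0.8, 0.7]
width: 0.518
```

```bash
python3 -c "
from h import *
goal(13,-173,12)
snap('20',('side',))
"
```

```text
t 16.15 pos [ 572.87 -183.32   12.01] tray [  14.96 -168.21] rot [3.14 0.   1.62] F [-0.29  0.8   0.68] w 0.5176018091947604
units [-0.16 -0.07  0.  ] roll [ 0.01  0.01 -0.01]
```

View pics/side20c.png

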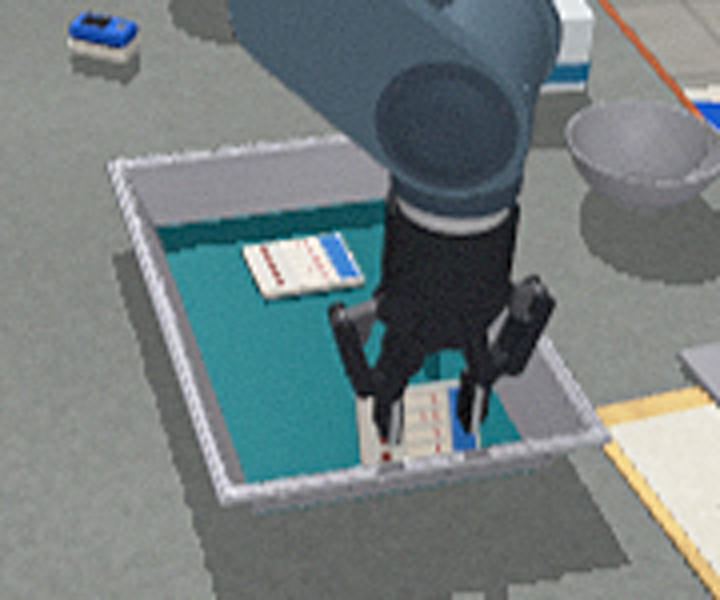

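drive_tool(
  commands=[
    {"x":0.1,"y":0,"z":0,"roll":0,"grip":44},
    {"x":0.2,"y":0,"z":0,"roll":0,"grip":44},
    {"x":0.2,"y":0,"z":0,"roll":0,"grip":44},
    {"x":0.2,"y":0,"z":0,"roll":0,"grip":44},
  ],
)

```text
t: 16.6
position: [572.5, -176.8, 12.0]
tcp_rot: [3.141, 0.001, 1.617]
force: [0.0, 0.3, -0.7]
width: 0.518
```

```bash
python3 -c "
from h import *
goal(13,-173,12)
snap('21',('side',))
"
```

```text
t 16.6 pos [ 572.53 -176.85   11.97] tray [  14.92 -161.73] rot [3.14 0.   1.62] F [ 0.05  0.29 -0.7 ] w 0.5177714094217806
units [-0.38 -0.06 -0.  ] roll [ 0.01  0.01 -0.01]
```

View pics/side21c.png

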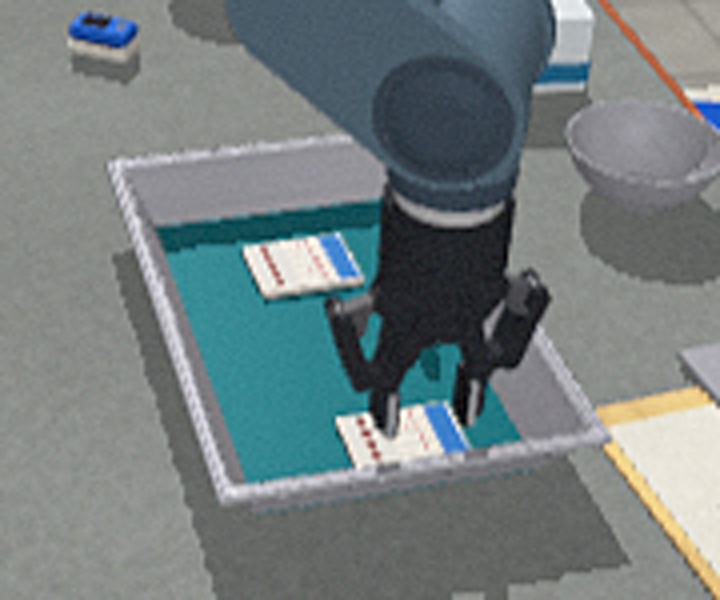

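The cassette has fallen flat with its windows up. Now I'll raise the arm and move it clear of the tray.

drive_tool(
  commands=[
    {"x":0,"y":0,"z":-0.7,"roll":0,"grip":44},
    {"x":0,"y":0,"z":-1.8,"roll":0,"grip":44},
    {"x":0,"y":0,"z":-3.2,"roll":0,"grip":44},
    {"x":0,"y":0,"z":-4.6,"roll":0,"grip":44},
    {"x":0,"y":-1,"z":-5,"roll":0,"grip":44},
    {"x":0,"y":-2.2,"z":-5,"roll":0,"grip":44},
    {"x":0,"y":-3.5,"z":-5,"roll":0,"grip":44},
    {"x":0,"y":-5,"z":-5,"roll":0,"grip":44},
    {"x":0,"y":-5,"z":-5,"roll":0,"grip":44},
  ],
)

```text
t: 17.55
position: [418.3, -182.7, 160.4]
tcp_rot: [-3.139, -0.001, 1.615]
force: [0.6, -0.2, 0.1]
width: 0.514
```

```bash
python3 -c "
from h import *
goal(13,-173,12)
o=snap('22')
for n in ('top','side'):
  for q in ('test_up','test_down','dropper'):
    for s in silhouettes(q,n)[:2]:
      X=regpts(n,s['region'],o[n][1]);v,u=np.nonzero(s['region']);Y=plane(n,np.c_[u,v],9)
      print(n,q,s['score'],w2t(Y).mean(0),np.percentile(X[:,2],[5,50,95]) if len(X) else 0,cv2.minAreaRect(w2t(Y).astype(np.float32)))
"
```

```text
t 17.55 pos [ 418.33 -182.7   160.36] tray [-139.38 -160.31] rot [-3.14 -0.    1.61] F [ 0.59 -0.24  0.13] w 0.5144190035072171
units [-0.41  5.09  4.93] roll [-0.02 -0.01 -0.03]
top test_up 0.94 [ 3.07 84.71] [ 5.45  8.83 11.82] ((2.6248817443847656, 85.41637420654297), (76.86504364013672, 60.1135368347168), 0.3929901123046875)
top test_down 0.55 [  13.03 -125.14] [ 5.89  8.83 12.04] ((12.84986686706543, -125.16948699951172), (77.10716247558594, 61.805362701416016), 0.2745857238769531)
top dropper 0.58 [66.92 -5.74] [24.58 37.82 45.67] ((66.56659698486328, -4.693137168884277), (18.137117385864258, 25.300025939941406), 89.6170654296875)
top dropper 0.35 [ -36.71 -488.43] [ 35.73 116.87 174.97] ((-34.81487274169922, -493.74365234375), (64.236328125, 139.77980041503906), 21.51333999633789)
side test_up 0.78 [ 3.5  81.87] [ 8.42 10.52 13.01] ((3.7552757263183594, 83.20665740966797), (63.49413299560547, 76.90240478515625), 89.4206314086914)
side test_up 0.47 [74.03 10.02] [13.47 26.25 42.45] ((75.79273223876953, 13.591262817382812), (65.90021514892578, 19.203123092651367), 65.10501098632812)
side test_down 0.88 [  17.9  -119.69] [ 8.21 10.25 12.43] ((18.010284423828125, -119.49371337890625), (49.88238525390625, 81.4104232788086), 89.785400390625)
side dropper 0.62 [74.04  9.48] [13.99 26.47 38.9 ] ((73.5560302734375, 12.324365615844727), (60.25186538696289, 17.507530212402344), 70.7956314086914)
```

View pics/side22c.png

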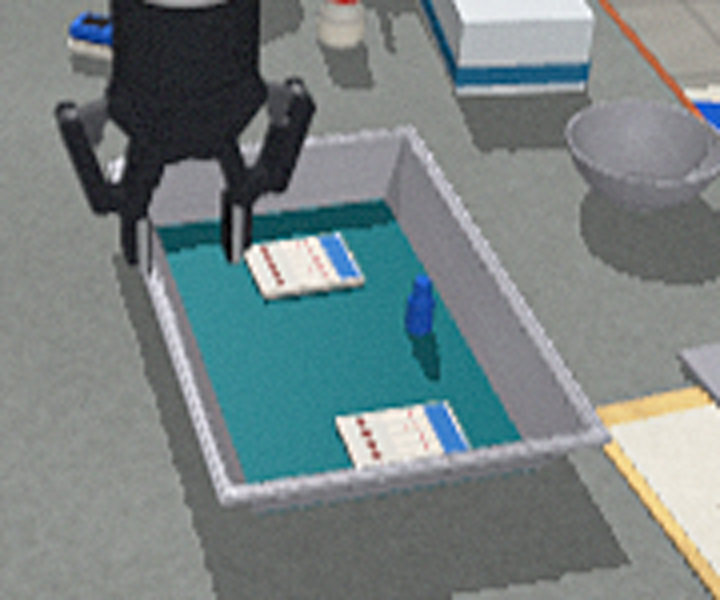

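View pics/top22.png

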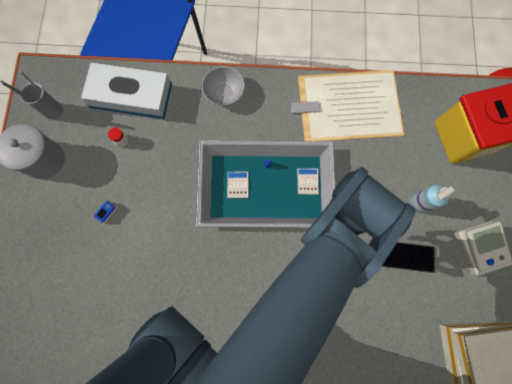

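The top view shows both cassettes face-up at (237,185) and (308,181), with the dropper unmoved at (268,164). The turned cassette's top is at 9 mm, so it lies flat and clear of the side. I'll hand the job in.

```bash
python3 -c "
from h import *
grab_frame('side');print(read_state()['joint_velocities'],read_state()['force']);sign_off()"
```

```text
[-0.   -0.    0.01  0.    0.   -0.  ] [-0.76  0.19  0.01]
the job is handed in; nothing more can be done
```

The face-down cassette now lies flat on the liner with its windows up, and I've handed the job in at about 17.6 s of the 51 s allowed.

I squared the cassette with the fingertips and pushed it against the −y side until it rode up and leaned there on its edge. I then backed off and checked that it stood on its own. From outside the rim I pushed its raised edge over, and it fell onto its back. It was never pinched or picked up.

**Last checks:**
- **Cassette:** its top is about 9 mm above the table in the top view (10 mm in the side view), as it should be when flat. It sits square to the tray, about 9 mm clear of the side.
- **Other things:** the face-up cassette, dropper, specimen jar, oximeter and sanitizer look unmoved in the pictures. The arm hid part of the phone in the last view; what showed was in its old place.
- **Robot:** clear of everything, with its force reading near zero.

**What disagreed or went wrong:**
- **Height reading:** the reported tool height read about 40 mm too low against both the camera and the touch on the liner. I set heights from touch and pictures instead. Those touches on the liner pressed with at most about 24 N.
- **Cameras:** the two views differed by about 5 mm in x.
- **Refused calls:** two move calls were refused because their rows lacked values, and nothing moved.

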